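Prove the sound screw cap on the thread gauge

ROBOT

A 6-joint arm with a two-finger parallel gripper is mounted at the origin on the work surface. World frame = base frame: x ahead of the robot, y to its left, z up, the work surface at z = 0. Lengths are in m, angles in rad, forces in N, time in s.
With the tool pointing down it reaches from about 0.35 to 0.975 m from the base axis. Payload 4.9 kg.
Tool frame: the origin (TCP) lies on the mounting face of the last link; the fingertips stand 173 mm ahead of it and the grasp point (between the pads) lies ctrl.pinch_z ahead of it (ctrl.pinch_z is the distance from the TCP to the grasp point, in m); z points along the fingers, y is the line along which they close (so a half turn about z gives the same grasp; the last joint's range is limited). The gripper opens to 85 mm and grips with 20 to 120 N. Pads are 22 mm wide; open, the fingers measure 114 mm over their backs; the gripper's body (76 mm by 85 mm) begins 54 mm behind the grasp point. The pads swing forward as they close: fully open they stand 13 mm farther back than shut.
Start: joints at [1.159, 0.053, 1.613, -0, 1.476, -0.119], TCP at [0.18, 0.598, 0.405] pointing down, gripper open.
Joint ranges: [-3.01, 3.01], [-1.01, 2.22], [0.06, 2.58], [-1.02, 4.17], [0.09, 2.62], [-3.14, 3.14]. Speed limits (rad/s): [2.57, 2.57, 3.14, 3.14, 3.14, 3.14].

INTERFACE

Orientations are given as a rotation vector (axis times angle).
In Python, from station import telemetry, eyes, ctrl gives the robot as it stands.
- The arm moves only by the tool apply_moves, never from a script. Its argument "plan" is a list of rows, each a list of 5 numbers: the finger opening in m, from 0 to 0.0854, then the shift along the tool's x, y, z in m, then the turn about the tool's z in rad. In form: [[jaw, x, y, z, roll], ...]. A call has 1 to 12 rows; each row is the pose to reach, as a shift and turn from the pose commanded when the call began, along the tool's axes at that moment; what a row does not reach only later rows make up. A row lasts 1/12 s, in which the tool goes at most 41.7 mm and 7.16 degrees, less where a joint would pass 70% of its speed; a pose out of reach is approached as far as the arm can. A call with a gripper value outside its range is refused whole. The fingers move at their own pace and stop on an object; "newtons" is the grip in N (left out, the last holds). Time passes only in rows, so rows that repeat a pose let the fingers close. It gives the time, the measured TCP pose, the force, the opening and the grip force at its end, in the units of the state.
- telemetry.get_obs(): the state, without advancing time (a new reading comes with each control period).
- eyes.get_image(name): name is "scene" or "top" or "wrist"; returns a dict with "img" (384x512x3 uint8, blue, green, red), "range_z" (384x512 float32, m along the optical axis (not along the pixel's ray), 0 where there is no reading), "K" (3x3 intrinsics, pixels), "pose" (4x4, takes a point from camera to world coordinates); the wrist camera has in their place "hand_eye" (4x4, takes a point from camera to tool coordinates, whose origin is the TCP and whose axes are the flange's). Camera axes: x right, y down, z forward; pixel columns grow to the right and rows downward; lengths in m; the calibration is good to about 2 mm. The wrist camera is an equidistant fisheye: a pixel r from the principal point sees the ray r / f radians off the axis. A picture is of the moment at which its call begins: read the wrist's pose just before it.
- ctrl.finish_job(): hands the job in; it is judged then, once.
Trained networks look in a picture, given as the dict that the camera call returned (one of the last four; its "shot" number tells which), for a name from the list of things; names that differ only in an ending like _2 or _b are one class to them, and where a whole thing is asked for, a point or a joint stands for the part that bears it (a point fixed in the world has none). Each returns a list of dicts, best first, with "confidence" (0 to 1); they miss things now and then, are a little off and sometimes report something else, mostly with a low value. They report only what shows in the picture. A call takes as long as a camera call. They do not tell look-alikes from the thing itself.
- eyes.search_frame(thing, picture): "box" ([left, top, right, bottom] in pixels, round what is visible of it).
- eyes.outline_of(thing, picture): "region" (384x512 bool, what is visible of it) and "box" ([left, top, right, bottom] in pixels, round what is visible of it).
- eyes.tip_of(thing, picture): "point" ([column, row] in pixels: a listed point, or the origin of a listed thing).
The state is a dict: "t": time; "q": joint angles; "dq": joint speeds; "effort": joint torques, N m; "tool_pos": TCP position; "tool_rot": TCP orientation; "contact_force": force on the tool from outside, world axes, zero at the start; "wrist_torque": the same for the moment, N m; "opening": finger opening in m; "grip_force": force on a finger pad.
Only numpy, scipy, OpenCV 4.12 (cv2) and the standard library are available. Lean on these libraries where they do the work, as an engineer would, in place of code of your own. Each camera call takes 0.05 s, during which the arm holds its last target. There are 200 camera calls.

TASK

One of the two look-alike screw caps on the cutting mat is faulty. Screw them onto the threaded gauge, clockwise and gently, never pushing or pulling its spring-mounted spigot more than 5 mm (20 N) from rest, to find out which: leave the cap that turns fully home sitting home on the gauge, and put the one that stops short in the reject tray. Leave the other things on the counter where they are.

Things in the scene. Friction and masses are not known exactly. Their poses are not given: they have to be found in the camera images.
- cap_a: off-white ribbed plastic screw cap, 51 mm across, 38 mm tall, standing open side down; origin at the centre of its open rim, z out of the closed top. Four lugs in the bore, 5 mm above the rim, ride in the gauge's thread. 40 to 85 g. Looks exactly like the other cap; one of the two (names do not tell) is moulded too shallow inside and stops hard about 4 mm short of home.
- cap_b: off-white ribbed plastic screw cap, 51 mm across, 38 mm tall, standing open side down; origin at the centre of its open rim, z out of the closed top. Four lugs in the bore, 5 mm above the rim, ride in the gauge's thread. 40 to 85 g. Same as the other cap to look at.
- gauge: thread gauge: fixed dark base plate 110 x 110 x 16 mm with a sleeve 40 mm across, 33 mm high; above it a round metal shoulder 52 mm across (its top, the seat, 50 mm above the underside) and a threaded spigot 36 mm across, 26 mm tall, whose top 6 mm taper to 18 mm. Right-hand, four starts, lead 36 mm a turn (5.7 mm per rad), about 1.2 mm axial play. Origin under its centre, z up
- gauge_seat (a point): centre of the gauge's seat, on the spigot; home = rim on the seat. A cap put straight down stops on the thread, rim 5 to 15 mm above the seat by its angle, and lifts off again there. The sound one then needs 0.9 to 2.6 rad clockwise with a light push (it does not sink of itself); the faulty one ends 4 mm proud and must be unscrewed to come off
- spigot (a joint): spring mount of the spigot with shoulder and seat, m: 0 at rest, plus when pushed down, minus when pulled up, 4 N per mm; it does not turn. 5 mm either way (20 N) overloads the gauge
- reject_tray: reject tray: shallow square open tray of bare galvanised steel, fixed, 170 x 170 mm outside, 28 mm tall, walls and floor about 4 mm thick; origin at the centre of its underside
- clay_oval: bystander: flat oval clay piece, 112 x 84 x 11 mm; origin at the centre of its underside
- paint_jar: bystander: closed craft jar, 60 mm across, 75 mm tall; origin under its centre
- glue_bottle: bystander: white glue bottle with pointed cap, 44 mm across, 130 mm tall; origin under its centre
- tape_roll: bystander: brown roll of tape lying flat, 80 mm across, 22 mm tall; origin under its centre
- glue_stick: bystander: upright grey glue stick, 28 mm across, 85 mm tall; origin under its centre
- stamp_block: bystander: wooden hand stamp, block 50 x 32 x 20 mm with a round grip on top, 55 mm tall in all; origin under its centre
There are look-alikes about, which are no part of the job. What is shaped like the gauge but green or orange is not meant.

How it is judged:
By the outcome, as a careful person would: the job done as asked, in the order asked, and still so for the second after the job is handed in, with the robot touching nothing.
It also fails if it takes over 72 s, if anything falls off the work surface, if the arm or the gripper's body presses on something with over 40 N, if the wrist force passes 120 N, or if a joint passes its speed limit or range.

## Working session

There is one attempt and no reset: what is moved stays moved. The work goes in short steps, Python scripts to look and compute and a tool call to move; the robot and the scene stay as the last step left them, time stands still between calls to the robot, and variables do not carry over. Pictures are saved under pics/ and viewed, at most 10 in all, crops included, and the job is handed in when it is done.

Besides the shell and the picture viewer there is one more tool, called after "Call:" by a JSON object that holds its "method" and its "body". apply_moves: Moves the arm, as the interface text tells. Its arguments: {"type":"object","properties":{"plan":{"type":"array","items":{"type":"array","items":{"type":"number"}}},"newtons":{"type":"number"}},"required":["plan"]}

```bash
mkdir -p pics; ls
cat > h.py <<'E'
import numpy as np, cv2
from scipy.spatial.transform import Rotation as R
from station import telemetry, eyes, ctrl
def cloud(p):
    K=p["K"];z=p["range_z"];v,u=np.mgrid[:z.shape[0],:z.shape[1]]
    c=np.stack([(u-K[0,2])/K[0,0]*z,(v-K[1,2])/K[1,1]*z,z],-1)
    w=c@p["pose"][:3,:3].T+p["pose"][:3,3]; w[z<=0]=np.nan
    return w
E
python3 - <<'E'
from h import *
o=telemetry.get_obs();print({k:np.round(v,3) for k,v in o.items()},ctrl.pinch_z)
ims=[]
for c in("scene","top"):
    p=eyes.get_image(c);w=cloud(p);ims.append(p["img"])
    for t in("cap_a","gauge","reject_tray","clay_oval","paint_jar","glue_bottle","tape_roll","glue_stick","stamp_block"):
        for d in eyes.outline_of(t,p)[:4]:
            if d["confidence"]<.25: continue
            m=d["region"];q=w[m];q=q[~np.isnan(q[:,0])]
            lo,hi=np.percentile(q,[2,98],axis=0)
            print(c,t,round(d["confidence"],2),np.round(d["box"]),"lo",lo.round(3),"hi",hi.round(3),"bgr",np.median(p["img"][m],0))
for i,n in zip(ims,("scene","top")): cv2.imwrite(f"pics/{n}.png",cv2.resize(i,(800,600)))
E
```

```text
pics
{'t': np.float64(0.0), 'q': array([ 1.159,  0.053,  1.614,  0.   ,  1.476, -0.119]), 'dq': array([ 0.002,  0.001, -0.003,  0.001,  0.001,  0.001]), 'effort': array([ 3.0000e-03, -3.9367e+01, -3.7019e+01,  0.0000e+00,  7.0000e-03,
       -0.0000e+00]), 'tool_pos': array([0.18 , 0.598, 0.403]), 'tool_rot': array([-4.580e-01, -3.107e+00,  3.000e-03]), 'contact_force': array([ 0.256, -0.144,  0.922]), 'wrist_torque': array([ 0.024, -0.008,  0.009]), 'grip_force': np.float64(0.0), 'opening': np.float64(0.086)} 0.1547
scene cap_a 0.82 [226. 232. 245. 259.] lo [0.619 0.132 0.006] hi [0.663 0.178 0.043] bgr [157. 178. 180.]
scene cap_a 0.73 [270. 203. 292. 222.] lo [0.445 0.127 0.003] hi [0.493 0.174 0.043] bgr [112.5 131.  125. ]
scene gauge 0.97 [225. 180. 277. 218.] lo [ 0.426 -0.002  0.005] hi [0.547 0.112 0.077] bgr [86. 84. 82.]
scene gauge 0.64 [347. 179. 401. 219.] lo [0.178 0.243 0.003] hi [0.286 0.348 0.073] bgr [ 53. 142.  34.]
scene gauge 0.59 [386. 243. 444. 294.] lo [0.329 0.447 0.002] hi [0.444 0.56  0.074] bgr [  0. 125. 243.]
scene reject_tray 0.72 [140. 145. 212. 192.]
[... 2150 characters left out ...]
 bgr [233. 240. 238.]
top paint_jar 0.59 [361.  93. 380. 111.] lo [ 0.733 -0.315  0.014] hi [ 0.776 -0.272  0.062] bgr [ 52. 100. 171.]
top glue_bottle 0.82 [311.  93. 329. 112.] lo [ 0.72  -0.142  0.019] hi [ 0.753 -0.104  0.135] bgr [ 68. 103. 104.]
top glue_bottle 0.66 [209.  86. 234. 110.] lo [0.728 0.145 0.002] hi [0.783 0.202 0.082] bgr [232. 240. 237.]
top tape_roll 0.64 [170. 157. 192. 182.] lo [0.511 0.272 0.005] hi [0.583 0.346 0.03 ] bgr [ 81. 137. 196.]
top glue_stick 0.64 [289. 217. 305. 225.] lo [ 0.371 -0.072  0.001] hi [ 0.402 -0.033  0.092] bgr [109. 124. 103.]
top stamp_block 0.61 [362.  93. 380. 113.] lo [ 0.731 -0.317  0.008] hi [ 0.779 -0.271  0.062] bgr [ 52.  96. 160.]
```

View pics/top.png

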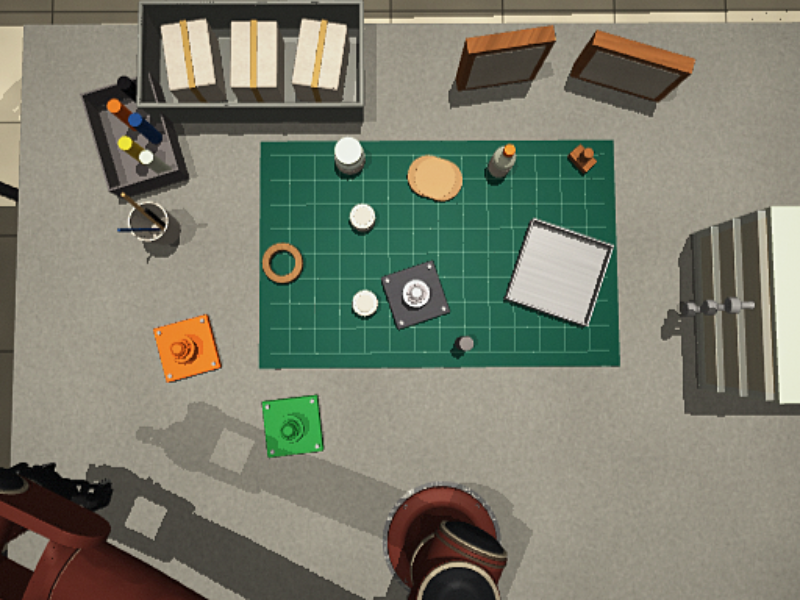

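View pics/scene.png

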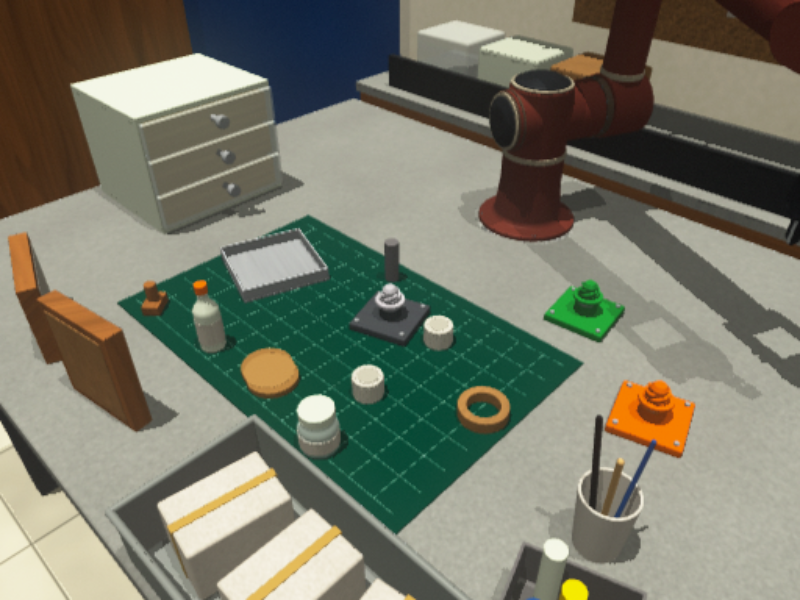

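The top view shows the two white caps at about (362,217) and (364,303), the dark gauge at (416,293) and the tray at (558,272), in 800x600 pixels. The green and orange gauges are decoys. The scene view agrees. I'll go above the near cap first.

Call:
{"method": "apply_moves", "body": {"plan": [[0.085, -0.406, -0.346, 0.08, -1.7], [0.085, -0.406, -0.346, 0.08, -1.7], [0.085, -0.406, -0.346, 0.08, -1.7], [0.085, -0.406, -0.346, 0.08, -1.7], [0.085, -0.406, -0.346, 0.08, -1.7], [0.085, -0.406, -0.346, 0.08, -1.7], [0.085, -0.406, -0.346, 0.08, -1.7], [0.085, -0.406, -0.346, 0.08, -1.7], [0.085, -0.406, -0.346, 0.08, -1.7], [0.085, -0.406, -0.346, 0.08, -1.7], [0.085, -0.406, -0.346, 0.08, -1.7], [0.085, -0.406, -0.346, 0.08, -1.7]], "newtons": 30}}

```text
t: 2.0
tool_pos: [0.4251, 0.2191, 0.3374]
tool_rot: [-1.609, 2.697, -0.0]
contact_force: [0.7, -0.5, -0.1]
opening: 0.0849
grip_force: 0.0
```

```bash
cat >> h.py <<'E'
def go(x,y,z,yaw=None):
    "shift in tool axes to TCP x,y,z; roll to bring the closing line to yaw (world)"
    o=telemetry.get_obs();r=R.from_rotvec(o["tool_rot"]).as_matrix()
    s=r.T@(np.array([x,y,z])-o["tool_pos"]);c=np.arctan2(r[1,1],r[0,1])
    print("shift",s.round(4),"yaw",round(c,3),"roll",None if yaw is None else round((c-yaw+np.pi)%(2*np.pi)-np.pi,3),"q6",round(o["q"][5],3),"pos",o["tool_pos"].round(4),"t",round(float(o["t"]),2))
def wcloud():
    o=telemetry.get_obs();p=eyes.get_image("wrist");K=p["K"];z=p["range_z"]
    v,u=np.mgrid[:z.shape[0],:z.shape[1]];a=(u-K[0,2])/K[0,0];b=(v-K[1,2])/K[1,1];t=np.hypot(a,b)
    k=np.where(t>1e-9,np.tan(np.minimum(t,1.5))/np.maximum(t,1e-9),1)
    c=np.stack([a*k*z,b*k*z,z],-1);H=p["hand_eye"];c=c@H[:3,:3].T+H[:3,3]
    w=R.from_rotvec(o["tool_rot"]).apply(c.reshape(-1,3)).reshape(c.shape)+o["tool_pos"];w[z<=0]=np.nan
    return p,w
def circ(w,x,y,r,z0,z1):
    "centre of the min enclosing circle / top points in a height band near x,y"
    m=(np.hypot(w[...,0]-x,w[...,1]-y)<r)&(w[...,2]>z0)&(w[...,2]<z1)
    q=w[m]
    if len(q)<5: return None
    c,R_=cv2.minEnclosingCircle(q[:,:2].astype(np.float32));return np.round(c,4),round(R_,4),len(q),np.round(np.median(q[:,2]),4)
E
python3 - <<'E'
from h import *
p,w=wcloud()
np.savez("w.npz",w=w,img=p["img"])
print("near cap",circ(w,.469,.149,.035,.03,.06))
print("far cap",circ(w,.637,.152,.035,.03,.06))
print("shoulder",circ(w,.486,.05,.035,.045,.054),"spigot",circ(w,.486,.05,.035,.056,.068),circ(w,.486,.05,.035,.07,.085))
print("mat",np.nanmedian(w[...,2][(abs(w[...,0]-.55)<.03)&(abs(w[...,1]-.15)<.03)]))
cv2.imwrite("pics/w1.png",cv2.resize(p["img"],(800,600)))
go(.469,.149,.337,2.967)
E
```

```text
near cap (array([0.4661, 0.1488]), 0.0258, 2234, np.float64(0.0407))
far cap (array([0.636 , 0.1523]), 0.0259, 1201, np.float64(0.0406))
shoulder (array([0.4832, 0.0492]), 0.0268, 963, np.float64(0.0523)) spigot (array([0.4836, 0.0498]), 0.0187, 471, np.float64(0.064)) (array([0.483, 0.05 ]), 0.0176, 649, np.float64(0.0773))
mat 0.0024922720139116117
shift [ 0.0387 -0.068  -0.0003] yaw 2.648 roll -0.319 q6 -2.335 pos [0.4274 0.2153 0.3363] t 2.05
```

View pics/w1.png

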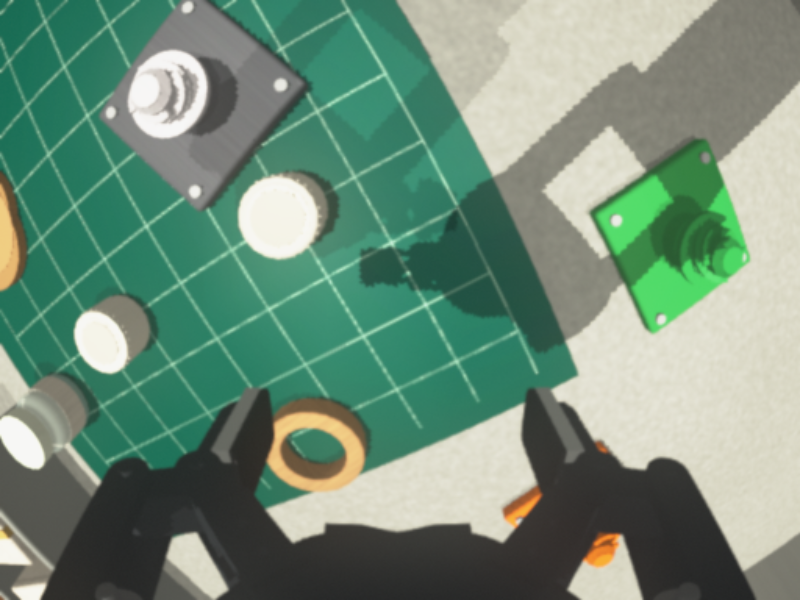

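The picture shows the near cap at (285,215), the gauge at (180,95) and the far cap at (110,335). The heights come out about 2 mm high but otherwise fit. I'll move above the cap and look again.

Call:
{"method": "apply_moves", "body": {"plan": [[0.085, 0.02, -0.033, 0.035, -0.12], [0.085, 0.04, -0.0655, 0.07, -0.24], [0.085, 0.04, -0.0655, 0.077, -0.32], [0.085, 0.04, -0.0655, 0.077, -0.32], [0.085, 0.04, -0.0655, 0.077, -0.32], [0.085, 0.04, -0.0655, 0.077, -0.32]]}}

```text
t: 2.55
tool_pos: [0.463, 0.1549, 0.2614]
tool_rot: [-2.01, 2.413, -0.0]
contact_force: [-0.0, 0.0, 0.1]
opening: 0.0848
grip_force: 0.0
```

Run:
```python
from h import *
p,w=wcloud()
print("near cap",circ(w,.466,.149,.035,.03,.06))
print("far cap",circ(w,.637,.152,.035,.03,.06))
print("shoulder",circ(w,.484,.05,.035,.045,.054),"spigot",circ(w,.484,.05,.035,.056,.068),circ(w,.484,.05,.035,.07,.085))
print("mat",np.nanmedian(w[...,2][(abs(w[...,0]-.55)<.03)&(abs(w[...,1]-.15)<.03)]))
go(.466,.149,.18,2.967)
```

```text
near cap (array([0.4663, 0.1486]), 0.0257, 3941, np.float64(0.0407))
far cap (array([0.6363, 0.1524]), 0.0261, 1989, np.float64(0.0405))
shoulder (array([0.4838, 0.0492]), 0.0264, 2329, np.float64(0.0524)) spigot (array([0.4838, 0.0493]), 0.0186, 1095, np.float64(0.0646)) (array([0.4823, 0.0492]), 0.0167, 1851, np.float64(0.0775))
mat 0.0036421375524876565
shift [ 0.0056 -0.0037  0.082 ] yaw 2.961 roll -0.006 q6 -2.79 pos [0.4632 0.1551 0.262 ] t 2.6
```

Call:
{"method": "apply_moves", "body": {"plan": [[0.085, 0.0055, -0.0035, 0.02, 0], [0.085, 0.0055, -0.0035, 0.05, 0], [0.085, 0.0055, -0.0035, 0.082, 0], [0.085, 0.0055, -0.0035, 0.082, 0], [0.045, 0.0055, -0.0035, 0.082, 0], [0.045, 0.0055, -0.0035, 0.082, 0], [0.045, 0.0055, -0.0035, 0.082, 0], [0.045, 0.0055, -0.0035, 0.082, 0], [0.045, 0.0055, -0.0035, 0.082, 0], [0.045, 0.0055, -0.0035, 0.082, 0]], "newtons": 30}}

```text
t: 3.43
tool_pos: [0.4669, 0.1487, 0.1815]
tool_rot: [-2.009, 2.409, -0.003]
contact_force: [-1.6, 1.9, 7.8]
opening: 0.049
grip_force: 31.2
```

Call:
{"method": "apply_moves", "body": {"plan": [[0.045, 0, 0, -0.03, 0], [0.045, 0, 0, -0.065, 0], [0.045, 0, 0, -0.1, 0], [0.045, 0, 0, -0.1, 0], [0.045, 0, 0, -0.1, 0]], "newtons": 40}}

```text
t: 3.85
tool_pos: [0.4665, 0.1484, 0.2825]
tool_rot: [-2.008, 2.407, -0.007]
contact_force: [-0.2, -0.1, -0.3]
opening: 0.0487
grip_force: 41.8
```

Run:
```python
from h import *
go(.4838,.0492,.265,2.967)
print(telemetry.get_obs()["contact_force"].round(2),telemetry.get_obs()["opening"])
```

```text
shift [ 0.0946 -0.0347  0.0175] yaw 2.961 roll -0.006 q6 -2.805 pos [0.4665 0.1484 0.2825] t 3.85
[-0.18 -0.12 -0.3 ] 0.048690769987254995
```

Call:
{"method": "apply_moves", "body": {"plan": [[0.045, 0.035, -0.013, 0, 0], [0.045, 0.07, -0.026, 0, 0], [0.045, 0.0945, -0.0345, 0.008, 0], [0.045, 0.0945, -0.0345, 0.017, 0], [0.045, 0.0945, -0.0345, 0.017, 0], [0.045, 0.0945, -0.0345, 0.017, 0]]}}

```text
t: 4.35
tool_pos: [0.4814, 0.0492, 0.2595]
tool_rot: [2.01, -2.411, -0.005]
contact_force: [0.3, 0.8, -0.1]
opening: 0.0489
grip_force: 41.7
```

Run:
```python
from h import *
p,w=wcloud()
go(.4838,.0492,.265,2.967)
cv2.imwrite("pics/w2.png",cv2.resize(p["img"],(800,600)))
```

```text
shift [-0.     -0.0021 -0.0047] yaw 2.962 roll -0.005 q6 -3.013 pos [0.4817 0.0496 0.2603] t 4.4
```

View pics/w2.png

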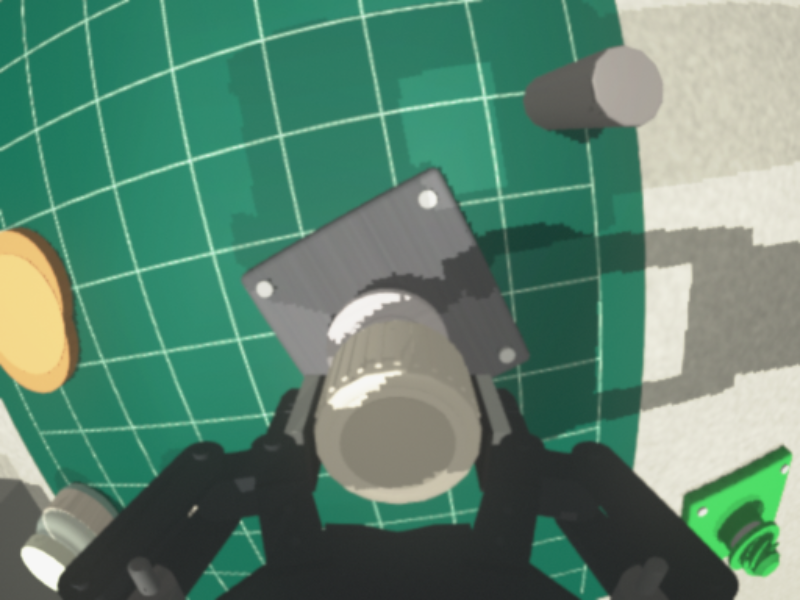

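The picture shows the cap held straight above the gauge at about (400,400). I'll let it settle, correct by 1–2 mm and start lowering.

Call:
{"method": "apply_moves", "body": {"plan": [[0.045, 0, 0, 0, 0], [0.045, 0, 0, 0, 0], [0.045, 0, 0, 0, 0]]}}

```text
t: 4.65
tool_pos: [0.4823, 0.0497, 0.2617]
tool_rot: [-2.014, 2.411, -0.001]
contact_force: [-0.2, -0.4, -0.9]
opening: 0.0488
grip_force: 41.7
```

Run:
```python
from h import *
p,w=wcloud()
go(.4838,.0492,.265,2.967)
print("cap top",circ(w,.4838,.0492,.035,.11,.13),"shoulder",circ(w,.4838,.0492,.035,.045,.054))
```

```text
shift [ 0.0002 -0.0015 -0.0033] yaw 2.962 roll -0.005 q6 -3.013 pos [0.4824 0.0496 0.2617] t 4.7
cap top (array([0.4831, 0.0433]), 0.0343, 9675, np.float64(0.1207)) shoulder (array([0.4835, 0.0473]), 0.0258, 1368, np.float64(0.0524))
```

Call:
{"method": "apply_moves", "body": {"plan": [[0.045, 0, -0.0015, 0.004, 0], [0.045, 0, -0.0015, 0.008, 0], [0.045, 0, -0.0015, 0.012, 0], [0.045, 0, -0.0015, 0.014, 0], [0.045, 0, -0.0015, 0.014, 0]]}}

```text
t: 5.12
tool_pos: [0.4836, 0.0488, 0.2465]
tool_rot: [2.012, -2.412, -0.001]
contact_force: [0.7, -0.9, -2.2]
opening: 0.049
grip_force: 41.8
```

Call:
{"method": "apply_moves", "body": {"plan": [[0.045, 0, 0, 0.001, 0], [0.045, 0, 0, 0.002, 0], [0.045, 0, 0, 0.003, 0], [0.045, 0, 0, 0.003, 0]]}}

```text
t: 5.45
tool_pos: [0.4838, 0.0488, 0.2442]
tool_rot: [-2.012, 2.413, 0.0]
contact_force: [-0.4, -0.0, -0.3]
opening: 0.0488
grip_force: 41.8
```

Call:
{"method": "apply_moves", "body": {"plan": [[0.045, 0, 0, 0.001, 0], [0.045, 0, 0, 0.002, 0], [0.045, 0, 0, 0.003, 0], [0.045, 0, 0, 0.003, 0]]}}

```text
t: 5.78
tool_pos: [0.4838, 0.0488, 0.2412]
tool_rot: [-2.012, 2.412, -0.0]
contact_force: [0.8, 0.4, -0.3]
opening: 0.0487
grip_force: 41.8
```

Call:
{"method": "apply_moves", "body": {"plan": [[0.045, 0, 0, 0.001, 0], [0.045, 0, 0, 0.002, 0], [0.045, 0, 0, 0.003, 0], [0.045, 0, 0, 0.003, 0]]}}

```text
t: 6.12
tool_pos: [0.4839, 0.0488, 0.2384]
tool_rot: [-2.012, 2.412, -0.0]
contact_force: [2.0, -0.1, -0.2]
opening: 0.0488
grip_force: 41.9
```

Call:
{"method": "apply_moves", "body": {"plan": [[0.045, 0, 0, 0.001, 0], [0.045, 0, 0, 0.002, 0], [0.045, 0, 0, 0.002, 0], [0.045, 0, 0, 0.002, 0]]}}

```text
t: 6.45
tool_pos: [0.484, 0.0487, 0.2369]
tool_rot: [-2.012, 2.412, -0.001]
contact_force: [-1.6, 1.4, 5.2]
opening: 0.0489
grip_force: 42.2
```

Call:
{"method": "apply_moves", "body": {"plan": [[0.045, 0, 0, 0.0007, 0.1], [0.045, 0, 0, 0.0013, 0.2], [0.045, 0, 0, 0.0018, 0.3], [0.045, 0, 0, 0.0018, 0.3]]}}

```text
t: 6.78
tool_pos: [0.4843, 0.0488, 0.2352]
tool_rot: [-1.626, 2.686, -0.001]
contact_force: [2.1, 0.6, 4.0]
opening: 0.0489
grip_force: 42.4
```

```bash
python3 -c "
from h import *
go(.4838,.0492,.2315,2.967);o=telemetry.get_obs();print(o['contact_force'].round(2),o['wrist_torque'].round(3))"
```

```text
shift [-0.0001  0.0006  0.0037] yaw 2.659 roll -0.308 q6 -2.712 pos [0.4843 0.0488 0.2352] t 6.78
[2.15 0.62 3.97] [ 0.245 -0.248 -0.118]
```

Call:
{"method": "apply_moves", "body": {"plan": [[0.045, 0, 0, 0.0006, 0.1], [0.045, 0, 0, 0.0012, 0.2], [0.045, 0, 0, 0.0017, 0.3], [0.045, 0, 0, 0.0017, 0.3]]}}

```text
t: 7.12
tool_pos: [0.4843, 0.0488, 0.2338]
tool_rot: [-1.208, 2.898, -0.001]
contact_force: [-0.3, 0.4, 5.7]
opening: 0.0486
grip_force: 42.4
```

```bash
python3 -c "
from h import *
go(.4838,.0492,.2315,2.967);o=telemetry.get_obs();print(o['contact_force'].round(2),o['wrist_torque'].round(3))"
```

```text
shift [0.0001 0.0007 0.0023] yaw 2.361 roll -0.606 q6 -2.413 pos [0.4843 0.0488 0.2338] t 7.12
[-0.29  0.39  5.73] [ 0.02   0.05  -0.006]
```

Call:
{"method": "apply_moves", "body": {"plan": [[0.045, 0, 0, 0.0006, 0.1], [0.045, 0, 0, 0.0011, 0.2], [0.045, 0, 0, 0.0016, 0.3], [0.045, 0, 0, 0.0016, 0.3]]}}

```text
t: 7.45
tool_pos: [0.4849, 0.0487, 0.2331]
tool_rot: [-0.761, 3.044, -0.002]
contact_force: [0.2, 0.4, 8.8]
opening: 0.0492
grip_force: 42.8
```

```bash
python3 -c "
from h import *
go(.4838,.0492,.2315,2.967);o=telemetry.get_obs();print(o['contact_force'].round(2),o['wrist_torque'].round(3))"
```

```text
shift [0.0008 0.001  0.0016] yaw 2.061 roll -0.906 q6 -2.114 pos [0.4849 0.0487 0.2331] t 7.45
[0.23 0.44 8.77] [ 0.106 -0.024 -0.104]
```

Run:
```python
from h import *
p,w=wcloud();o=telemetry.get_obs()
def med(r0,r1,z0,z1):
    d=np.hypot(w[...,0]-.484,w[...,1]-.049);m=(d>r0)&(d<r1)&(w[...,2]>z0)&(w[...,2]<z1);return np.median(w[...,2][m]).round(4),m.sum()
print("captop",med(0,.015,.07,.12),"seat",med(.0,.027,.04,.056),"base",med(.03,.05,.01,.025),o["wrist_torque"].round(3),o["contact_force"].round(1),o["tool_pos"].round(4))
cv2.imwrite("pics/w3.png",cv2.resize(p["img"],(800,600)))
```

```text
captop (np.float64(0.0926), np.int64(2639)) seat (np.float64(0.0497), np.int64(724)) base (np.float64(0.0185), np.int64(6700)) [ 0.129  0.007 -0.023] [0.6 0.6 9.2] [0.4849 0.0487 0.2331]
```

View pics/w3.png

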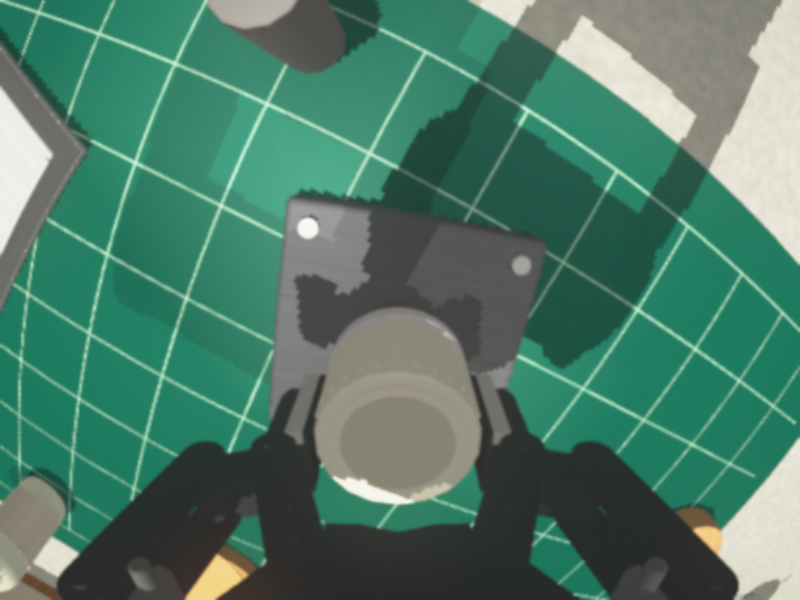

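Call:
{"method": "apply_moves", "body": {"plan": [[0.045, 0, 0, 0, 0.1], [0.045, 0, 0, 0, 0.2], [0.045, 0, 0, 0, 0.3]]}}

```text
t: 7.75
tool_pos: [0.485, 0.0487, 0.2332]
tool_rot: [-0.298, 3.123, -0.002]
contact_force: [2.1, 0.3, 8.1]
opening: 0.048
grip_force: 40.2
```

```bash
python3 -c "
from h import *
go(.4838,.0492,.2315,2.967);o=telemetry.get_obs();print(o['contact_force'].round(2),o['wrist_torque'].round(3),o['effort'].round(3))"
```

```text
shift [0.0011 0.0007 0.0017] yaw 1.761 roll -1.206 q6 -1.814 pos [0.485  0.0487 0.2332] t 7.75
[2.06 0.33 8.1 ] [ 0.127 -0.324  0.547] [ -0.666 -23.937 -27.029  -0.056   0.632  -0.529]
```

The turn now meets torque (0.55 Nm) with the rim about 4 mm proud and no further descent, so this is the faulty cap. I'll unscrew it.

Call:
{"method": "apply_moves", "body": {"plan": [[0.045, 0, 0, -0.0015, -0.1], [0.045, 0, 0, -0.0025, -0.2], [0.045, 0, 0, -0.0032, -0.3], [0.045, 0, 0, -0.0038, -0.4], [0.045, 0, 0, -0.0038, -0.4]]}}

```text
t: 8.17
tool_pos: [0.4841, 0.0487, 0.2352]
tool_rot: [-0.919, 3.002, -0.001]
contact_force: [3.0, 0.3, 0.3]
opening: 0.0481
grip_force: 41.1
```

```bash
python3 -c "
from h import *
go(.4838,.0492,.2315,2.967);o=telemetry.get_obs();print(o['contact_force'].round(2),o['wrist_torque'].round(3),o['effort'].round(3))"
```

```text
shift [-0.      0.0006  0.0037] yaw 2.165 roll -0.802 q6 -2.218 pos [0.4841 0.0487 0.2352] t 8.17
[2.96 0.27 0.34] [ 0.062 -0.55  -0.034] [ -0.128 -27.234 -30.702  -0.198   0.9    -0.689]
```

Call:
{"method": "apply_moves", "body": {"plan": [[0.045, 0, 0, -0.0006, -0.1], [0.045, 0, 0, -0.0012, -0.2], [0.045, 0, 0, -0.0018, -0.3], [0.045, 0, 0, -0.0024, -0.4], [0.045, 0, 0, -0.003, -0.5], [0.045, 0, 0, -0.003, -0.5]]}}

```text
t: 8.67
tool_pos: [0.4838, 0.0488, 0.2377]
tool_rot: [-1.63, 2.685, -0.0]
contact_force: [3.0, 0.4, -1.3]
opening: 0.0482
grip_force: 41.3
```

```bash
python3 -c "
from h import *
go(.4838,.0492,.2315,2.967);o=telemetry.get_obs();print(o['contact_force'].round(2),o['wrist_torque'].round(3),o['effort'].round(3))"
```

```text
shift [-0.0004  0.0002  0.0062] yaw 2.662 roll -0.305 q6 -2.715 pos [0.4838 0.0488 0.2377] t 8.67
[ 3.05  0.42 -1.26] [ 0.123 -0.613 -0.009] [ -0.337 -27.799 -31.447  -0.318   0.955  -0.698]
```

Call:
{"method": "apply_moves", "body": {"plan": [[0.045, 0, 0, -0.0006, -0.1], [0.045, 0, 0, -0.0013, -0.2], [0.045, 0, 0, -0.002, -0.2], [0.045, 0, 0, -0.003, -0.2], [0.045, 0, 0, -0.003, -0.2]]}}

```text
t: 9.08
tool_pos: [0.4837, 0.0488, 0.2408]
tool_rot: [1.885, -2.513, -0.0]
contact_force: [3.0, 1.3, -2.0]
opening: 0.0484
grip_force: 41.6
```

Call:
{"method": "apply_moves", "body": {"plan": [[0.045, 0, 0, -0.001, 0], [0.045, 0, 0, -0.002, 0], [0.045, 0, 0, -0.003, 0], [0.045, 0, 0, -0.003, 0]]}}

```text
t: 9.42
tool_pos: [0.4837, 0.0488, 0.2441]
tool_rot: [1.888, -2.51, -0.0]
contact_force: [1.6, -0.3, -2.0]
opening: 0.048
grip_force: 41.7
```

Call:
{"method": "apply_moves", "body": {"plan": [[0.045, 0, 0, -0.01, 0], [0.045, 0, 0, -0.035, 0], [0.045, 0, 0, -0.055, 0], [0.045, 0, 0, -0.055, 0]]}}

```text
t: 9.75
tool_pos: [0.4849, 0.0486, 0.3037]
tool_rot: [-1.886, 2.507, -0.007]
contact_force: [1.2, -0.2, 0.2]
opening: 0.0483
grip_force: 43.4
```

Run:
```python
from h import *
go(.526,-.242,.24,2.7)
```

```text
shift [ 0.268  -0.1196  0.0641] yaw 2.861 roll 0.161 q6 -2.914 pos [0.4849 0.0486 0.3037] t 9.75
```

Call:
{"method": "apply_moves", "body": {"plan": [[0.045, 0.035, -0.016, 0, 0.12], [0.045, 0.07, -0.032, 0, 0.24], [0.045, 0.105, -0.047, 0, 0.36], [0.045, 0.14, -0.063, 0, 0.48], [0.045, 0.175, -0.078, 0, 0.6], [0.045, 0.21, -0.094, 0.01, 0.72], [0.045, 0.245, -0.109, 0.03, 0.84], [0.045, 0.268, -0.1195, 0.055, 0.96], [0.045, 0.268, -0.1195, 0.08, 1.0], [0.045, 0.268, -0.1195, 0.1, 1.0], [0.045, 0.268, -0.1195, 0.105, 1.0], [0.045, 0.268, -0.1195, 0.105, 1.0]]}}

```text
t: 10.75
tool_pos: [0.5229, -0.2411, 0.1909]
tool_rot: [0.454, -3.103, -0.007]
contact_force: [-0.0, -0.0, -0.6]
opening: 0.0482
grip_force: 43.3
```

Run:
```python
from h import *
p,w=wcloud()
go(.526,-.242,.188)
x,y,_=telemetry.get_obs()["tool_pos"]
d=np.hypot(w[...,0]-x,w[...,1]-y);z=w[...,2]
m=(d<.07)&(d>.04)&(z<.02);print("floor",np.median(z[m]),m.sum());m=(d<.015)&(z<.1);print("captop",np.median(z[m]),m.sum())
t=(z>.024)&(z<.04)&(d<.16)&(d>.05);print("tray walls",np.nanpercentile(w[t],[1,50,99],axis=0).round(3))
```

```text
shift [-0.0019 -0.0012  0.005 ] yaw 1.861 roll None q6 -2.422 pos [ 0.5239 -0.2414  0.193 ] t 10.8
floor 0.006494005275947012 18749
captop 0.050738731622678473 3532
tray walls [[ 0.421 -0.34   0.024]
 [ 0.463 -0.276  0.03 ]
 [ 0.597 -0.134  0.032]]
```

Call:
{"method": "apply_moves", "body": {"plan": [[0.045, 0, 0, 0.003, 0], [0.045, 0, 0, 0.006, 0], [0.045, 0, 0, 0.0065, 0], [0.045, 0, 0, 0.0065, 0]]}}

```text
t: 11.13
tool_pos: [0.5247, -0.2417, 0.1883]
tool_rot: [-0.455, 3.107, -0.001]
contact_force: [-0.1, -0.2, -1.3]
opening: 0.048
grip_force: 43.3
```

Call:
{"method": "apply_moves", "body": {"plan": [[0.045, 0, 0, 0.0018, 0], [0.045, 0, 0, 0.0018, 0], [0.085, 0, 0, 0.0018, 0], [0.085, 0, 0, 0.0018, 0], [0.085, 0, 0, 0.0018, 0], [0.085, 0, 0, 0.0018, 0], [0.085, 0, 0, -0.02, 0], [0.085, 0, 0, -0.06, 0], [0.085, 0, 0, -0.1, 0], [0.085, 0, 0, -0.12, 0], [0.085, 0, 0, -0.12, 0]]}}

```text
t: 12.05
tool_pos: [0.5262, -0.2429, 0.315]
tool_rot: [-0.453, 3.099, -0.013]
contact_force: [0.0, 0.0, 0.9]
opening: 0.085
grip_force: 0.0
```

Run:
```python
from h import *
p,w=wcloud()
print("cap in tray",circ(w,.526,-.242,.04,.035,.06))
go(.6363,.1524,.27,1.8)
```

```text
cap in tray (array([ 0.5218, -0.2405]), 0.0258, 2640, np.float64(0.0447))
shift [-0.2191  0.3469  0.0408] yaw 1.861 roll 0.061 q6 -2.422 pos [ 0.5254 -0.2425  0.3116] t 12.1
```

Call:
{"method": "apply_moves", "body": {"plan": [[0.085, -0.2191, 0.3469, 0, 0], [0.085, -0.2191, 0.3469, 0, 0], [0.085, -0.2191, 0.3469, 0, 0], [0.085, -0.2191, 0.3469, 0, 0], [0.085, -0.2191, 0.3469, 0, 0], [0.085, -0.2191, 0.3469, 0, 0], [0.085, -0.2191, 0.3469, 0, 0], [0.085, -0.2191, 0.3469, 0, 0], [0.085, -0.2191, 0.3469, 0.02, 0], [0.085, -0.2191, 0.3469, 0.04, 0], [0.085, -0.2191, 0.3469, 0.05, 0], [0.085, -0.2191, 0.3469, 0.05, 0]]}}

```text
t: 13.1
tool_pos: [0.6328, 0.1549, 0.2507]
tool_rot: [0.458, -3.097, -0.0]
contact_force: [-0.9, -0.7, 0.1]
opening: 0.0851
grip_force: 0.0
```

Call:
{"method": "apply_moves", "body": {"plan": [[0.085, 0, 0, 0, 0], [0.085, 0, 0, 0, 0], [0.085, 0, 0, 0, 0]]}}

```text
t: 13.35
tool_pos: [0.6354, 0.1519, 0.2587]
tool_rot: [-0.451, 3.107, -0.0]
contact_force: [0.3, 0.0, 0.3]
opening: 0.0846
grip_force: 0.0
```

Run:
```python
from h import *
p,w=wcloud()
c=circ(w,.6363,.1524,.035,.03,.06);print(c)
print("spigot",circ(w,.484,.049,.035,.056,.068),circ(w,.484,.049,.035,.045,.054))
go(*c[0],.18)
```

```text
(array([0.6368, 0.1527]), 0.0256, 3821, np.float64(0.0407))
spigot None None
shift [-0.0013  0.0004  0.0791] yaw 1.859 roll None q6 -1.738 pos [0.6355 0.1519 0.2591] t 13.4
```

Call:
{"method": "apply_moves", "body": {"plan": [[0.085, -0.001, 0, 0.025, 0], [0.085, -0.001, 0, 0.055, 0], [0.085, -0.001, 0, 0.079, 0], [0.085, -0.001, 0, 0.079, 0], [0.085, -0.001, 0, 0.079, 0], [0.045, -0.001, 0, 0.079, 0], [0.045, -0.001, 0, 0.079, 0], [0.045, -0.001, 0, 0.079, 0], [0.045, -0.001, 0, 0.079, 0], [0.045, -0.001, 0, 0.079, 0], [0.045, -0.001, 0, 0.079, 0]], "newtons": 40}}

```text
t: 14.32
tool_pos: [0.6373, 0.1537, 0.1816]
tool_rot: [-0.454, 3.104, -0.0]
contact_force: [-0.7, -0.2, 6.9]
opening: 0.0497
grip_force: 41.9
```

Call:
{"method": "apply_moves", "body": {"plan": [[0.045, 0, 0, -0.03, 0], [0.045, 0, 0, -0.065, 0], [0.045, 0, 0, -0.095, 0], [0.045, 0, 0, -0.095, 0], [0.045, 0, 0, -0.095, 0]]}}

```text
t: 14.73
tool_pos: [0.6371, 0.1538, 0.2774]
tool_rot: [-0.454, 3.102, -0.0]
contact_force: [0.0, -0.4, -1.6]
opening: 0.0497
grip_force: 41.7
```

Run:
```python
from h import *
go(.4838,.0490,.265)
```

```text
shift [ 0.1769 -0.0565  0.0113] yaw 1.861 roll None q6 -1.738 pos [0.6371 0.1538 0.2774] t 14.73
```

Call:
{"method": "apply_moves", "body": {"plan": [[0.045, 0.035, -0.011, 0, 0], [0.045, 0.07, -0.022, 0, 0], [0.045, 0.105, -0.034, 0, 0], [0.045, 0.14, -0.045, 0, 0], [0.045, 0.165, -0.053, 0, 0], [0.045, 0.177, -0.0565, 0, 0], [0.045, 0.177, -0.0565, 0.008, 0], [0.045, 0.177, -0.0565, 0.012, 0], [0.045, 0.177, -0.0565, 0.012, 0], [0.045, 0.177, -0.0565, 0.012, 0], [0.045, 0.177, -0.0565, 0.012, 0]]}}

```text
t: 15.65
tool_pos: [0.4832, 0.0491, 0.2612]
tool_rot: [0.456, -3.108, -0.0]
contact_force: [0.5, 0.3, 0.1]
opening: 0.0497
grip_force: 41.7
```

Run:
```python
from h import *
go(.4838,.0490,.248)
```

```text
shift [-0.0005 -0.0003  0.0132] yaw 1.862 roll None q6 -1.914 pos [0.4832 0.0491 0.2612] t 15.65
```

Call:
{"method": "apply_moves", "body": {"plan": [[0.045, -0.0005, 0, 0.005, 0], [0.045, -0.0005, 0, 0.01, 0], [0.045, -0.0005, 0, 0.013, 0], [0.045, -0.0005, 0, 0.015, 0], [0.045, -0.0005, 0, 0.016, 0], [0.045, -0.0005, 0, 0.016, 0]]}}

```text
t: 16.15
tool_pos: [0.4833, 0.0488, 0.2456]
tool_rot: [-0.454, 3.107, -0.0]
contact_force: [1.2, -0.2, -0.2]
opening: 0.0493
grip_force: 41.7
```

Call:
{"method": "apply_moves", "body": {"plan": [[0.045, 0, 0, 0.001, 0], [0.045, 0, 0, 0.002, 0], [0.045, 0, 0, 0.0025, 0], [0.045, 0, 0, 0.0025, 0]]}}

```text
t: 16.48
tool_pos: [0.4834, 0.0488, 0.2436]
tool_rot: [-0.454, 3.107, -0.0]
contact_force: [1.2, -0.7, 1.7]
opening: 0.0492
grip_force: 42.0
```

Call:
{"method": "apply_moves", "body": {"plan": [[0.045, 0, 0, 0.001, 0], [0.045, 0, 0, 0.0015, 0], [0.045, 0, 0, 0.0015, 0]]}}

```text
t: 16.73
tool_pos: [0.4835, 0.0489, 0.2424]
tool_rot: [-0.454, 3.107, -0.0]
contact_force: [-0.5, -0.2, 6.2]
opening: 0.0498
grip_force: 42.3
```

Contact at about 12 mm above the seat. Screwing clockwise, about 2.1 rad to home.

Call:
{"method": "apply_moves", "body": {"plan": [[0.045, 0, 0, 0.0005, 0.1], [0.045, 0, 0, 0.0011, 0.2], [0.045, 0, 0, 0.0017, 0.3], [0.045, 0, 0, 0.0022, 0.4], [0.045, 0, 0, 0.0028, 0.5], [0.045, 0, 0, 0.0034, 0.6], [0.045, 0, 0, 0.0034, 0.6]]}}

```text
t: 17.32
tool_pos: [0.4837, 0.0488, 0.2392]
tool_rot: [0.489, 3.101, 0.0]
contact_force: [2.1, -0.9, 5.2]
opening: 0.0492
grip_force: 42.4
```

Call:
{"method": "apply_moves", "body": {"plan": [[0.045, 0, 0, 0.0006, 0.1], [0.045, 0, 0, 0.0011, 0.2], [0.045, 0, 0, 0.0017, 0.3], [0.045, 0, 0, 0.0023, 0.4], [0.045, 0, 0, 0.0029, 0.5], [0.045, 0, 0, 0.0034, 0.6], [0.045, 0, 0, 0.0034, 0.6]]}}

```text
t: 17.9
tool_pos: [0.4837, 0.0488, 0.2357]
tool_rot: [1.384, 2.818, 0.001]
contact_force: [2.4, -0.6, 5.0]
opening: 0.0497
grip_force: 42.4
```

Call:
{"method": "apply_moves", "body": {"plan": [[0.045, 0, 0, 0.0006, 0.1], [0.045, 0, 0, 0.0011, 0.2], [0.045, 0, 0, 0.0017, 0.3], [0.045, 0, 0, 0.0023, 0.4], [0.045, 0, 0, 0.0028, 0.5], [0.045, 0, 0, 0.0028, 0.5]]}}

```text
t: 18.4
tool_pos: [0.4837, 0.0488, 0.2329]
tool_rot: [2.038, 2.388, 0.002]
contact_force: [1.8, -0.8, 5.7]
opening: 0.0494
grip_force: 42.4
```

Call:
{"method": "apply_moves", "body": {"plan": [[0.045, 0, 0, 0.0006, 0.1], [0.045, 0, 0, 0.0011, 0.2], [0.045, 0, 0, 0.0017, 0.3], [0.045, 0, 0, 0.002, 0.4], [0.045, 0, 0, 0.002, 0.4]]}}

```text
t: 18.82
tool_pos: [0.4836, 0.0487, 0.2307]
tool_rot: [2.47, 1.938, 0.002]
contact_force: [1.6, -2.7, 3.8]
opening: 0.049
grip_force: 42.3
```

```bash
python3 -c "
from h import *
go(.4838,.0492,.2315);o=telemetry.get_obs();print(o['contact_force'].round(2),o['wrist_torque'].round(3))"
```

```text
shift [ 0.0005  0.0001 -0.0008] yaw -0.24 roll None q6 0.188 pos [0.4836 0.0487 0.2307] t 18.82
[ 1.65 -2.7   3.77] [-0.293 -0.329 -0.094]
```

Call:
{"method": "apply_moves", "body": {"plan": [[0.045, 0, 0, 0.0005, 0.1], [0.045, 0, 0, 0.001, 0.2]]}}

```text
t: 18.98
tool_pos: [0.4835, 0.0488, 0.2298]
tool_rot: [2.652, 1.682, 0.001]
contact_force: [1.0, -0.3, 6.8]
opening: 0.049
grip_force: 42.2
```

```bash
python3 -c "
from h import *
go(.4838,.0492,.2315);o=telemetry.get_obs();print(o['contact_force'].round(2),o['wrist_torque'].round(3))"
```

```text
shift [ 0.0005  0.0001 -0.0017] yaw -0.44 roll None q6 0.388 pos [0.4835 0.0488 0.2298] t 18.98
[ 1.01 -0.26  6.81] [-0.158 -0.042  0.043]
```

Call:
{"method": "apply_moves", "body": {"plan": [[0.045, 0, 0, 0, 0.1], [0.045, 0, 0, 0, 0.2], [0.045, 0, 0, 0, 0.3]]}}

```text
t: 19.23
tool_pos: [0.4836, 0.0487, 0.2299]
tool_rot: [2.873, 1.267, 0.002]
contact_force: [3.7, -1.9, 6.0]
opening: 0.0492
grip_force: 41.6
```

```bash
python3 -c "
from h import *
go(.4838,.0492,.2315);o=telemetry.get_obs();print(o['contact_force'].round(2),o['wrist_torque'].round(3))"
```

```text
shift [ 0.0005 -0.0002 -0.0016] yaw -0.74 roll None q6 0.688 pos [0.4836 0.0487 0.2299] t 19.23
[ 3.74 -1.88  6.04] [-0.2   -0.174  0.303]
```

Home: the rim is on the seat, the torque is rising and there is no further descent. Unload, release and lift.

Call:
{"method": "apply_moves", "body": {"plan": [[0.045, 0, 0, -0.001, 0], [0.045, 0, 0, -0.0015, 0], [0.085, 0, 0, -0.0015, 0], [0.085, 0, 0, -0.0015, 0], [0.085, 0, 0, -0.0015, 0], [0.085, 0, 0, -0.0015, 0], [0.085, 0, 0, -0.03, 0], [0.085, 0, 0, -0.07, 0], [0.085, 0, 0, -0.11, 0], [0.085, 0, 0, -0.13, 0], [0.085, 0, 0, -0.13, 0]]}}

```text
t: 20.15
tool_pos: [0.4844, 0.0489, 0.3653]
tool_rot: [2.869, 1.269, 0.015]
contact_force: [0.5, -0.0, 0.4]
opening: 0.085
grip_force: 0.0
```

Run:
```python
from h import *
p,w=wcloud()
print("cap on gauge",circ(w,.4838,.049,.035,.08,.11))
d=np.hypot(w[...,0]-.4838,w[...,1]-.049);z=w[...,2];m=(d<.018)&(z>.06)&(z<.12);print(np.median(z[m]))
m=(d>.032)&(d<.05)&(z<.03);print("base",np.median(z[m]))
p=eyes.get_image("scene");cv2.imwrite("pics/s2.png",cv2.resize(p["img"],(800,600)))
```

```text
cap on gauge (array([0.4836, 0.0498]), 0.0256, 2518, np.float64(0.0905))
0.09096410387550452
base 0.01845744550037018
```

View pics/s2.png

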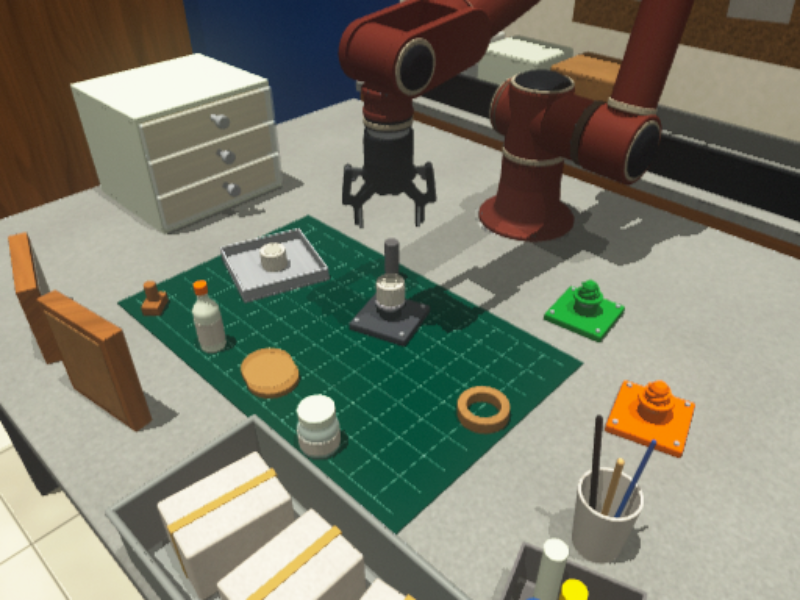

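The picture shows one cap in the tray at (273,257) and one on the gauge at (390,292). Its top measures 0.0905–0.091 m against an expected 0.0904 m, so it is home. The bystanders have not moved.

```bash
python3 -c "
from station import ctrl
print(ctrl.finish_job())"
```

```text
the job is handed in; nothing more can be done
None
```

Job handed in: the cap that began nearest the gauge stopped about 4 mm short and is in the reject tray, and the other turned fully home and is sitting on the gauge.

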